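# Pack the sanitiser crate, hang its gate and bolt it

### The arm

A 6-joint arm with a two-finger parallel gripper is mounted at the origin on the work surface. World frame = base frame: x ahead of the robot, y to its left, z up, the work surface at z = 0. Lengths are in m, angles in rad, forces in N, time in s.
With the tool pointing down it reaches from about 0.35 to 0.975 m from the base axis. Payload 7.1 kg.
Tool frame: the origin (TCP) lies between the finger pads; the fingertips stand 11 mm ahead of it and the grasp point (between the pads) lies 8 mm behind it; z points along the fingers, y is the line along which they close (so a half turn about z gives the same grasp; the last joint's range is limited). The gripper opens to 88 mm and grips with 3 to 60 N. Pads are 20 mm wide; open, the fingers measure 115 mm over their backs; the gripper's body (75 mm by 178 mm) begins 61 mm behind the grasp point.
Start: joints at [-1.225, 0.423, 1.63, -0, 1.089, -0.019], TCP at [0.223, -0.584, 0.234] pointing down, gripper open.
Joint ranges: [-3, 3], [-0.9, 2.11], [0.09, 2.58], [-1.31, 4.45], [0.11, 2.69], [-2.54, 2.54]. Speed limits (rad/s): [2.39, 2.39, 3.01, 3.14, 3.14, 3.14].

### API

Orientations are given as a unit quaternion [x, y, z, w].
In Python, from plant import r gives the robot as it stands. The module is installed in compiled form; this text tells all that it offers.
- The arm moves only by the tool carry_out, never from a script. Its argument "targets" is a list of rows, each a list of 5 numbers: the shift along the tool's x, y, z in m, then the turn about the tool's z in degrees, then the closure, from 0 (fully open) to 1 (shut). A call has 1 to 8 rows; each row is the pose to reach, as a shift and turn from the pose commanded when the call began, along the tool's axes at that moment; what a row does not reach only later rows make up. A row lasts 1/10 s, in which the tool goes at most 50 mm and 8.59 degrees, less where a joint would pass 70% of its speed; a pose out of reach is approached as far as the arm can. A call with a gripper value outside its range is refused whole. The fingers move at their own pace and stop on an object; the grip force is fixed at half the most. Time passes only in rows, so rows that repeat a pose let the fingers close. It gives the time, the measured TCP pose, the force, the opening and the grip force at its end, in the units of the state.
- r.state(): the state, without advancing time (a new reading comes with each control period).
- r.camera(name): name is "scene" or "top" or "wrist"; returns a dict with "img" (384x512x3 uint8, blue, green, red), "K" (3x3 intrinsics, pixels), "R" (3x3) and "t" (3): a world point X has camera coordinates R X + t; the wrist camera has in their place "hand_eye" (4x4, takes a point from camera to tool coordinates, whose origin is the TCP and whose axes are the flange's). Camera axes: x right, y down, z forward; pixel columns grow to the right and rows downward; lengths in m; the calibration is good to about 2 mm. The wrist camera is an equidistant fisheye: a pixel r from the principal point sees the ray r / f radians off the axis. A picture is of the moment at which its call begins: read the wrist's pose just before it. There is no depth.
- r.hand_in(): hands the job in; it is judged then, once.
The state is a dict: "t": time; "joints": joint angles; "joint_velocities": joint speeds; "joint_efforts": joint torques, N m; "tool_pos": TCP position; "ee_rot": TCP orientation; "force": force on the tool from outside, world axes, zero at the start; "torque": the same for the moment, N m; "finger_gap": finger opening in m; "gripper_force": force on a finger pad.
Only numpy, scipy, OpenCV 4.12 (cv2) and the standard library are available. Lean on these libraries where they do the work, as an engineer would, in place of code of your own. Each camera call takes 0.05 s, during which the arm holds its last target. There are 200 camera calls.

### The job

The session is over: draw back the bolt of the steel crate, stand all the hand-sanitiser bottles upright inside the crate, and hang the loose gate, now parked in the file sorter, fully down on both of its hinge pins. Shut the gate against the crate and shoot the bolt fully home in front of it, lifting it over its bump so that it drops into its rest. Leave the other things on the table where they are.

Things in the scene. Friction and masses are not known exactly. Their poses are not given: they have to be found in the camera images.
- crate_floor (a point): Centre of the floor (upper face, 12 mm above the table) of the fixed, open-topped steel crate. Crate axes: z up, y from the closed back to the open gate side, x from the bolt end to the hinge end. Clear inside x -100 to 100, y -88 to 100 mm. Rod walls on the back and both ends, and 16 mm corner posts, reach 145 mm above the table.
- crate: The crate; origin under its middle, at table height, same axes as crate_floor (12 mm above it). Its gate side is open until the gate is hung; the front faces of its two front posts, which stop the gate, are at y = 103 mm.
- pin_low (a point): Lower hinge pin of the crate: this point is on its axis at its shoulder, the round seat 22 mm across on which the knuckle comes to rest, at crate x 136, y 112 mm, 22 mm above the table. Upright, 10 mm thick, 26 mm long above the shoulder, the last 8 mm tapering. The lugs reach the pins from behind the gate's plane. Axes: the crate's.
- pin_high (a point): Upper hinge pin, the same as the lower one and straight above it, its shoulder 95 mm higher (117 mm above the table), so that both knuckles meet their pins at the same moment. A gate let down from high above would catch its lower knuckle on this pin: bring it in from the front or the side, some 30 to 60 mm above its seat, then lower it.
- gate_rail (a point): Middle of the top rail of the loose gate: dark steel frame with rods, 230 mm long, 14 thick, 125 high, 0.32 kg. The rail is a solid bar 30 mm high; this point is 15 mm below the gate's top, 110 above its bottom; the centre of mass is about 10 mm nearer the knuckles. Gate axes: x along it towards the knuckles, y through its thickness, z up. It starts upright in the file sorter.
- sorter: White plastic file sorter, fixed; origin under its middle at table height; slots along its x. The gate stands (leaning up to 4 degrees) in a slot 19 mm wide at y = -22 mm, floor 6 mm above the table. Dividers reach 86 mm above the table, the folders at y = 25 to 55 mm reach 104 mm.
- knuckle_low (a point): Lower hinge knuckle of the gate: on the axis of its upright through bore, at its lower end; gate x 130, y 0, 108 mm below gate_rail. Bore 12.5 mm (eight-sided), outside 20.5 mm, 20 mm high. Seated when on the pin_low point; the gate's bottom is then 20 mm and its top 145 mm above the table.
- knuckle_high (a point): Upper hinge knuckle, the same, 95 mm straight above the lower one. Seated when on the pin_high point.
- gate_free_end (a point): End of the gate's top rail away from the knuckles (gate x -115 mm, height of gate_rail). On the pins the gate turns freely. Shut, gate x lies along crate x and its middle plane is at crate y 112 mm, 2 mm before the posts. It opens outwards (to crate +y), turning clockwise seen from above. Play lets the free end hang up to 7 mm low.
- bolt_travel (a joint): Travel (m) of the crate's slide bolt along crate +x: 0 drawn back, 0.040 shot. Its bar, 10 mm thick, at crate y 127 mm, 125 mm above the table, then lies in front of the gate's free end. It starts shot. A bump parts its two rests, 0 to 0.006 and 0.034 to 0.040: it passes only while held lifted by more than 8 mm, and then slides against 1 N.
- bolt_lift (a joint): How far the bolt is lifted (m): 0 down in its rest, up to 0.016; a spring and its weight pull it down with about 2 N. Let go beside the bump it drops to 0; let go on top of it, it stays 8 mm up.
- bolt_handle (a point): Middle of the grip of the bolt's handle, a flat upright steel plate, 20 mm wide along crate x and 10 mm thick along crate y; this point is 13 mm below its top, 178 mm above the table when down; crate y 127 mm, x -175 mm when drawn, -135 mm when shot. The metal around it (other than the bar under it) reaches 148 mm above the table. Axes: the crate's.
- bottle1_center (a point): A squat hand-sanitiser bottle, upright, at half its height (62 mm above its underside). 124 mm tall in all: pale cylindrical body 70 mm in diameter up to 72 mm, shoulder up to 88 mm, then a white cylindrical cap 30 mm in diameter from 88 to 124 mm, good to grip. 0.24 kg. Two to four such bottles are present.
- bottle2_center (a point): A squat hand-sanitiser bottle, upright, at half its height (62 mm above its underside). 124 mm tall in all: pale cylindrical body 70 mm in diameter up to 72 mm, shoulder up to 88 mm, then a white cylindrical cap 30 mm in diameter from 88 to 124 mm, good to grip. 0.24 kg. Two to four such bottles are present.
- bottle3_center (a point): A squat hand-sanitiser bottle, upright, at half its height (62 mm above its underside). 124 mm tall in all: pale cylindrical body 70 mm in diameter up to 72 mm, shoulder up to 88 mm, then a white cylindrical cap 30 mm in diameter from 88 to 124 mm, good to grip. 0.24 kg. Two to four such bottles are present.
- bottle4_center (a point): A squat hand-sanitiser bottle, upright, at half its height (62 mm above its underside). 124 mm tall in all: pale cylindrical body 70 mm in diameter up to 72 mm, shoulder up to 88 mm, then a white cylindrical cap 30 mm in diameter from 88 to 124 mm, good to grip. 0.24 kg. Two to four such bottles are present.
- coffee_jar: A coffee jar, 80 mm wide, 135 mm tall with a gold lid; origin at the centre of its underside. Not part of the job: leave it where it is.
- pen_jar: A glass jar of pens, 80 mm wide, 100 mm tall, pens to 145 mm; origin at the centre of its underside. Not part of the job: leave it where it is.
- water: A water bottle, clear with a blue cap, 64 mm wide, 200 mm tall; origin at the centre of its underside. Not part of the job: leave it where it is.
- book_red: A red paperback, lying flat, 178 x 110 x 33 mm; origin at the centre of its underside. Not part of the job: leave it where it is.
- book_tan: A tan paperback, lying flat, 172 x 106 x 39 mm; origin at the centre of its underside. Not part of the job: leave it where it is.
- phone: A phone, lying flat, 148 x 72 x 9 mm; origin at the centre of its underside. Not part of the job: leave it where it is.
- notes: A pad of sticky notes, yellow, 76 x 76 x 14 mm, lying on the tan book; origin at the centre of its underside. Not part of the job: leave it where it is.
Mind the look-alikes: they are no part of the job. What is shaped like the part that bears bottle1_center but pink is not meant.

How it is judged:
By the outcome, as a careful person would: the job done as asked, in the order asked, and still so for the second after the job is handed in, with the robot touching nothing.
Of bottle1, bottle2, bottle3, bottle4 only 2 to 4 are there at a start; the rules pass over those that are not, and their reading is None.
At some moment in a run one of bottle1, bottle2, bottle3, bottle4 may be knocked a few centimetres aside while the robot is not near it.
It also fails if it takes over 210 s, if anything falls off the work surface, if the arm or the gripper's body presses on something with over 40 N, if the wrist force passes 120 N, or if a joint passes its speed limit or range.

## Working session

There is one attempt and no reset: what is moved stays moved. The work goes in short steps, Python scripts to look and compute and a tool call to move; the robot and the scene stay as the last step left them, time stands still between calls to the robot, and variables do not carry over. Pictures are saved under pics/ and viewed, at most 14 in all, crops included, and the job is handed in when it is done.

Besides the shell and the picture viewer there is one more tool, called after "Emit:" as a command line: name --pt "numbers of a row" for each row, then --argument value for the rest. carry_out: Moves the arm, as the interface text tells. Its arguments: {"type":"object","properties":{"targets":{"type":"array"}},"required":["targets"]}

```bash
mkdir -p pics; ls; python3 - <<'E'
from plant import r
import cv2,numpy as np
s=r.state();print({k:np.round(v,3) for k,v in s.items()})
for n in("scene","top"):
    c=r.camera(n);cv2.imwrite(f"pics/{n}0.png",cv2.resize(c["img"],(800,600),interpolation=cv2.INTER_CUBIC));np.savez(f"{n}0.npz",**{k:np.array(v) for k,v in c.items()})
    print(n,c["K"],c["R"],c["t"])
E
```

```text
pics
{'t': np.float64(0.0), 'joints': array([-1.225,  0.424,  1.631, -0.   ,  1.089, -0.019]), 'joint_velocities': array([ 0.001,  0.002, -0.001, -0.   ,  0.   ,  0.001]), 'joint_efforts': array([ 1.0000e-03, -5.4463e+01, -2.7366e+01,  6.4000e-02,  2.3000e-02,
       -0.0000e+00]), 'tool_pos': array([ 0.223, -0.583,  0.233]), 'ee_rot': array([ 0.983,  0.181, -0.   , -0.001]), 'force': array([ 0.242, -0.155, -0.158]), 'torque': array([-0.021,  0.003,  0.033]), 'gripper_force': np.float64(0.0), 'finger_gap': np.float64(0.088)}
scene [[442.72275239   0.         252.40213368]
 [  0.         442.72275239 195.13766089]
 [  0.           0.           1.        ]] [[-6.74403376e-01  7.38362915e-01 -5.41272267e-04]
 [ 6.18311882e-01  5.64350594e-01 -5.46990698e-01]
 [-4.03572179e-01 -3.69227048e-01 -8.37138509e-01]] [ 0.41023989 -0.24333675  1.53538614]
top [[447.28459262   0.         247.31759389]
 [  0.         447.28459262 192.82815185]
 [  0.           0.           1.        ]] [[-0.02073199 -0.99978389 -0.0015347 ]
 [-0.97436663  0.02054881 -0.2240255 ]
 [ 0.22400862 -0.00314913 -0.97458207]] [-0.01878838  0.59390779  1.24006888]
```

View pics/scene0.png

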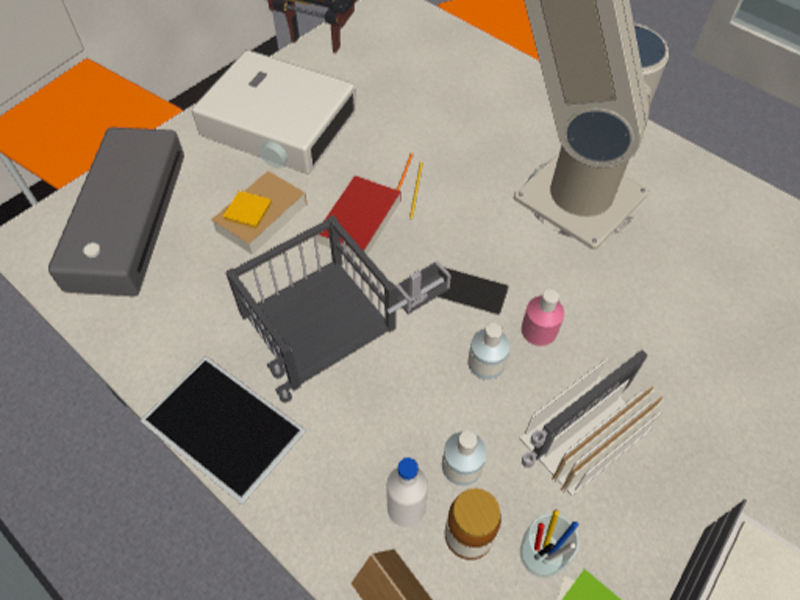

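View pics/top0.png

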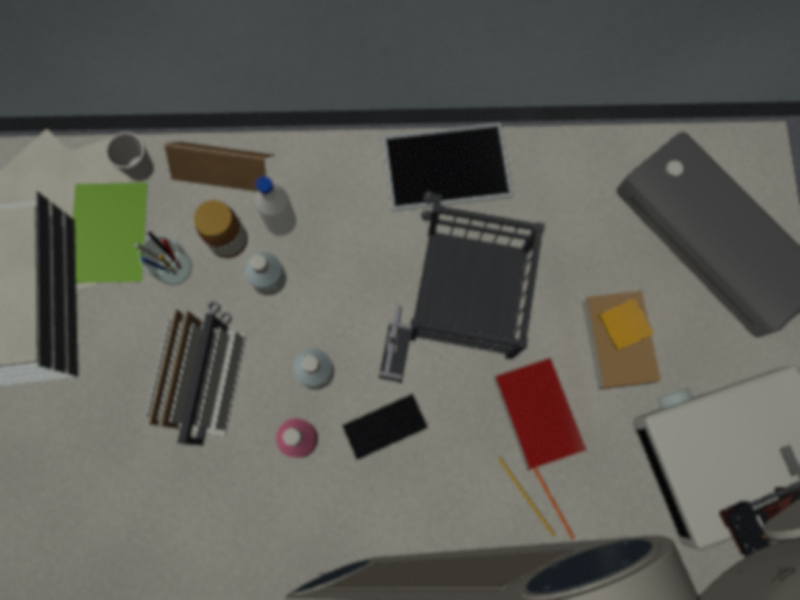

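Two pale bottles fit: top (265,270) and (313,367). The pink one at (297,437) is the look-alike. The crate's bolt is at (395,345), its pins are near (432,200), and the gate is in the sorter at (200,375). I'll take one enlarged crop of each view.

```bash
cat > h.py <<'E'
import numpy as np,cv2
from scipy.spatial.transform import Rotation as Ro
def ray(c,u,v):
    K,R,t=c["K"],c["R"],c["t"]
    d=R.T@np.array([(u-K[0,2])/K[0,0],(v-K[1,2])/K[1,1],1]);return -R.T@t,d/np.linalg.norm(d)
def onz(c,u,v,z):
    o,d=ray(c,u,v);return o+d*(z-o[2])/d[2]
def tri(rays):
    A=sum(np.eye(3)-np.outer(d,d) for o,d in rays);b=sum((np.eye(3)-np.outer(d,d))@o for o,d in rays)
    x=np.linalg.solve(A,b);return x,[np.linalg.norm(np.cross(x-o,d)) for o,d in rays]
def wray(c,s,u,v):
    K=c["K"];a=(u-K[0,2])/K[0,0];b=(v-K[1,2])/K[1,1];th=np.hypot(a,b);k=np.sin(th)/th if th>1e-9 else 1
    H=c["hand_eye"];W=np.eye(4);W[:3,:3]=Ro.from_quat(s["ee_rot"]).as_matrix();W[:3,3]=s["tool_pos"]
    T=W@H;return T[:3,3],T[:3,:3]@np.array([a*k,b*k,np.cos(th)])
def wproj(c,s,X):
    W=np.eye(4);W[:3,:3]=Ro.from_quat(s["ee_rot"]).as_matrix();W[:3,3]=s["tool_pos"]
    p=np.linalg.inv(W@c["hand_eye"])@np.append(X,1);th=np.arctan2(np.hypot(p[0],p[1]),p[2]);q=np.hypot(p[0],p[1])
    return c["K"][0,2]+c["K"][0,0]*th*p[0]/q,c["K"][1,2]+c["K"][1,1]*th*p[1]/q
def proj(c,X):
    p=c["K"]@(c["R"]@np.asarray(X)+c["t"]);return p[:2]/p[2]
def crop(img,u0,v0,w,h,f):
    o=cv2.resize(img[v0:v0+h,u0:u0+w],None,fx=f,fy=f,interpolation=cv2.INTER_CUBIC)
    for i in range(0,w,10):cv2.putText(o,str(u0+i),(i*f,8),0,.3,(0,0,255),1);cv2.line(o,(i*f,10),(i*f,14),(0,0,255),1)
    for j in range(10,h,10):cv2.putText(o,str(v0+j),(0,j*f+3),0,.3,(0,0,255),1)
    return o
def load(n):return dict(np.load(n))
def pose(s):
    W=np.eye(4);W[:3,:3]=Ro.from_quat(s["ee_rot"]).as_matrix();W[:3,3]=s["tool_pos"];return W
def toolshift(s,X,yaw=None):
    "shift in tool axes to put TCP at world X"
    return np.round(pose(s)[:3,:3].T@(np.array(X)-s["tool_pos"])*1000,1)
E
python3 - <<'E'
from h import *
t=load("top0.npz");s=load("scene0.npz")
def comb(a,b,n):
    H=max(a.shape[0],b.shape[0]);o=np.zeros((H,a.shape[1]+b.shape[1],3),np.uint8);o[:a.shape[0],:a.shape[1]]=a;o[:b.shape[0],a.shape[1]:]=b;print(o.shape);cv2.imwrite(n,o)
comb(crop(t["img"],240,118,110,135,4),crop(t["img"],90,150,85,140,4),"pics/t1.png")
comb(crop(s["img"],140,138,155,125,3),crop(s["img"],325,215,105,105,3),"pics/s1.png")
E
```

```text
(560, 780, 3)
(375, 780, 3)
```

View pics/t1.png

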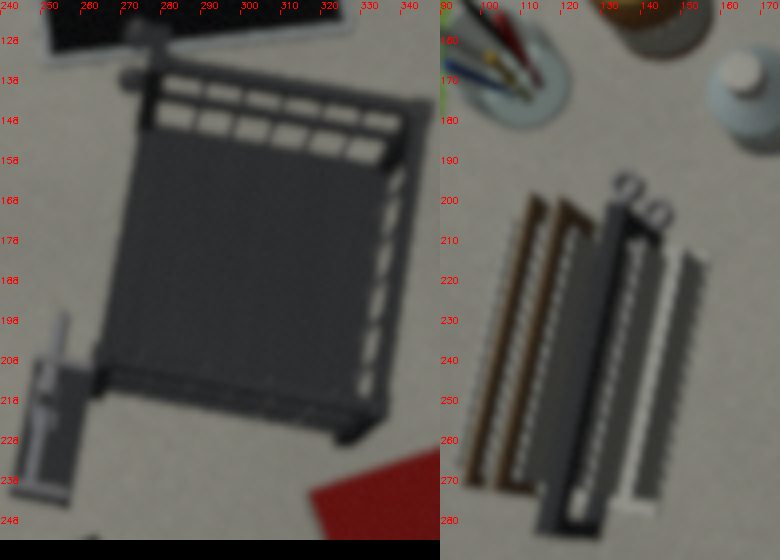

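View pics/s1.png

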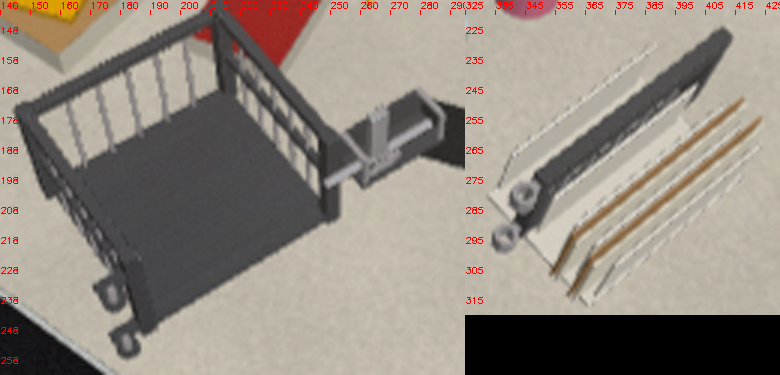

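```bash
python3 - <<'E'
from h import *
t=load("top0.npz");s=load("scene0.npz")
print("cams",-t["R"].T@t["t"],-s["R"].T@s["t"])
P={"FH":((277.5,131.5),(184.5,224.5)),"BH":((345.5,145),(148,175)),"BB":((334.5,220.5),(212.5,144)),"FB":((264.5,205.5),(249,182.5)),
"kh":((137.5,196.7),(345,279)),"kl":((144.5,203.7),(338.7,294)),"rk":((134.5,201),(350,275)),"rf":((116.7,283),(412.7,226.7)),
}
for k,(a,b) in P.items():
    x,e=tri([ray(t,*a),ray(s,*b)]);print(k,np.round(x,3),np.round(e,3), "z145:",np.round(onz(t,*a,.145)[:2],3),np.round(onz(s,*b,.145)[:2],3))
# bottles: caps
for n,c in(("top",t),("scene",s)):
    hsv=cv2.cvtColor(c["img"],cv2.COLOR_BGR2HSV)
    for p in ([(265,262),(310,362),(291,436)] if n=="top" else [(492,332),(468,440),(549,298)]):
        u,v=p[0]*.64,p[1]*.64;print(n,p,np.round(onz(c,u,v,.124),3),hsv[int(v),int(u)])
# handle
x,e=tri([ray(s,265.7,174),ray(t,240+42/4,118+400/4)]);print("handle",x,e,onz(s,265.7,174,.191))
E
```

```text
cams [ 0.30050829 -0.02708327  1.34157056] [1.0467643  0.40132741 1.15244998]
FH [ 0.75  -0.117  0.144] [0.004 0.004] z145: [ 0.752 -0.12 ] [ 0.748 -0.112]
BH [ 0.708 -0.309  0.141] [0.002 0.002] z145: [ 0.708 -0.31 ] [ 0.709 -0.305]
BB [ 0.496 -0.268  0.122] [0.002 0.002] z145: [ 0.494 -0.265] [ 0.508 -0.251]
FB [ 0.538 -0.077  0.148] [0. 0.] z145: [ 0.539 -0.077] [ 0.537 -0.078]
kh [0.577 0.28  0.115] [0.003 0.003] z145: [0.571 0.27 ] [0.589 0.286]
kl [0.577 0.282 0.015] [0.002 0.002] z145: [0.551 0.25 ] [0.63  0.297]
rk [0.563 0.285 0.123] [0.002 0.002] z145: [0.559 0.278] [0.572 0.289]
rf [0.339 0.326 0.123] [0.003 0.003] z145: [0.34  0.317] [0.353 0.33 ]
top (265, 262) [0.658 0.187 0.124] [ 30  14 124]
top (310, 362) [0.474 0.105 0.124] [ 30  12 145]
top (291, 436) [0.347 0.137 0.124] [ 30  14 146]
scene (492, 332) [0.478 0.11  0.124] [ 19  23 212]
scene (468, 440) [0.66  0.205 0.124] [ 21  23 213]
scene (549, 298) [0.354 0.142 0.124] [ 21  24 213]
handle [ 0.50177834 -0.04195965  0.18161422] [np.float64(0.004930172079497641), np.float64(0.004930172079497566)] [ 0.50933828 -0.0420255   0.191     ]
```

The posts give the crate origin at about (0.626,-0.190) with yaw about -10.7°. Next is a move above the bolt handle.

Emit:
carry_out --pt "0.235 -0.2 -0.07 16 0" --pt "0.235 -0.2 -0.07 16 0" --pt "0.469 -0.403 -0.07 31.6 0" --pt "0.469 -0.403 -0.07 31.6 0" --pt "0.469 -0.403 -0.07 31.6 0" --pt "0.469 -0.403 -0.07 31.6 0" --pt "0.469 -0.403 -0.07 31.6 0" --pt "0.469 -0.403 -0.07 31.6 0"

```text
t: 0.9
tool_pos: [0.4116, -0.2347, 0.2832]
ee_rot: [0.996, -0.093, -0.0, -0.0]
force: [0.6, -0.3, 0.0]
finger_gap: 0.0879
gripper_force: 0.0
```

```bash
python3 - <<'E'
from h import *
from plant import r
s=r.state();c=r.camera("wrist");print({k:np.round(v,3) for k,v in s.items()});print(c["K"],c["hand_eye"])
np.savez("w1.npz",**{k:np.array(c[k]) for k in("img","K","hand_eye")},tool_pos=s["tool_pos"],ee_rot=s["ee_rot"])
cv2.imwrite("pics/w1.png",cv2.resize(c["img"],(800,600),interpolation=cv2.INTER_CUBIC))
E
```

```text
{'t': np.float64(0.9), 'joints': array([-0.543,  0.136,  1.904,  0.   ,  1.102,  1.214]), 'joint_velocities': array([ 1.042, -0.11 ,  0.013, -0.   ,  0.088,  1.035]), 'joint_efforts': array([-7.0950e+00, -3.7418e+01, -2.6080e+01, -7.0000e-03,  7.5000e-02,
       -1.4130e+00]), 'tool_pos': array([ 0.412, -0.235,  0.283]), 'ee_rot': array([ 0.996, -0.093, -0.   , -0.   ]), 'force': array([ 0.563, -0.318,  0.029]), 'torque': array([ 0.058, -0.07 , -0.027]), 'gripper_force': np.float64(0.0), 'finger_gap': np.float64(0.088)}
[[297.31863964   0.         255.72209101]
 [  0.         297.31863964 189.75121827]
 [  0.           0.           1.        ]] [[ 2.49658030e-04 -9.62060426e-01 -2.72836352e-01  7.37137999e-02]
 [ 9.99999885e-01  1.28719498e-04  4.61163129e-04 -1.12055101e-03]
 [-4.08547438e-04 -2.72836436e-01  9.62060347e-01 -1.51103476e-01]
 [ 0.00000000e+00  0.00000000e+00  0.00000000e+00  1.00000000e+00]]
```

View pics/w1.png

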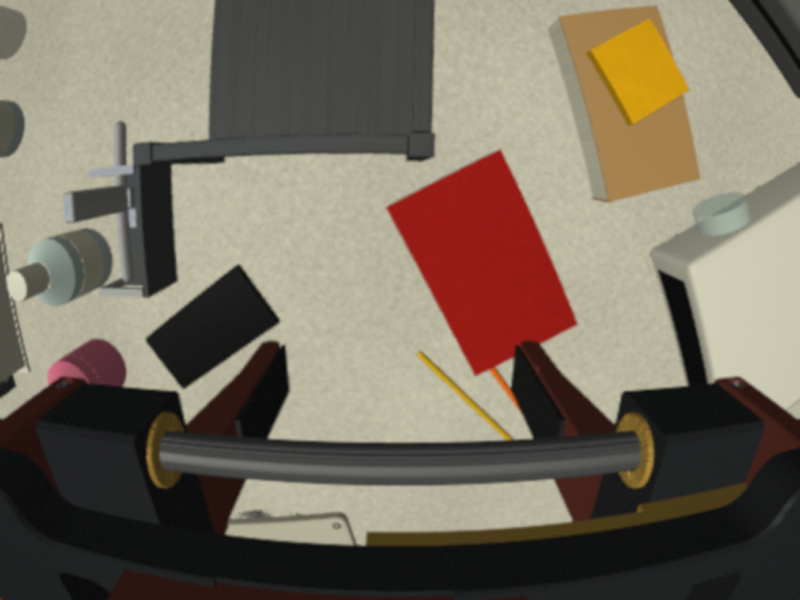

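The arm was still moving. The picture shows the bolt bracket at left, the handle top at about (70,205) and the crate top rail at (280,145). I'll finish the approach above the handle.

Emit:
carry_out --pt "0.067 -0.2 -0.017 0 0" --pt "0.067 -0.2 -0.017 0 0" --pt "0.067 -0.2 -0.017 0 0" --pt "0.067 -0.2 -0.017 0 0" --pt "0.067 -0.2 -0.017 0 0" --pt "0.067 -0.2 -0.017 0 0" --pt "0.067 -0.2 -0.017 0 0" --pt "0.067 -0.2 -0.017 0 0"

```text
t: 1.75
tool_pos: [0.5133, -0.0539, 0.2998]
ee_rot: [0.996, -0.094, -0.0, 0.0]
force: [0.4, 0.2, -0.8]
finger_gap: 0.0879
gripper_force: 0.0
```

```bash
cat > snap.py <<'E'
import sys
from h import *
from plant import r
n=sys.argv[1]
s=r.state();c=r.camera("wrist")
np.savez(n+".npz",**{k:np.array(c[k]) for k in("img","K","hand_eye")},tool_pos=s["tool_pos"],ee_rot=s["ee_rot"])
print("t",s["t"],"pos",np.round(s["tool_pos"],4),"yaw",np.round(np.degrees(2*np.arctan2(s["ee_rot"][1],s["ee_rot"][0])),2),"q6",np.round(s["joints"],2))
if len(sys.argv)>2:
    a=list(map(int,sys.argv[2:7]));cv2.imwrite(f"pics/{n}.png",crop(c["img"],*a))
E
python3 snap.py w2 60 0 396 290 2
```

```text
t 1.75 pos [ 0.5133 -0.0539  0.2998] yaw -10.8 q6 [-0.13  0.19  1.8  -0.    1.15  1.63]
```

View pics/w2.png

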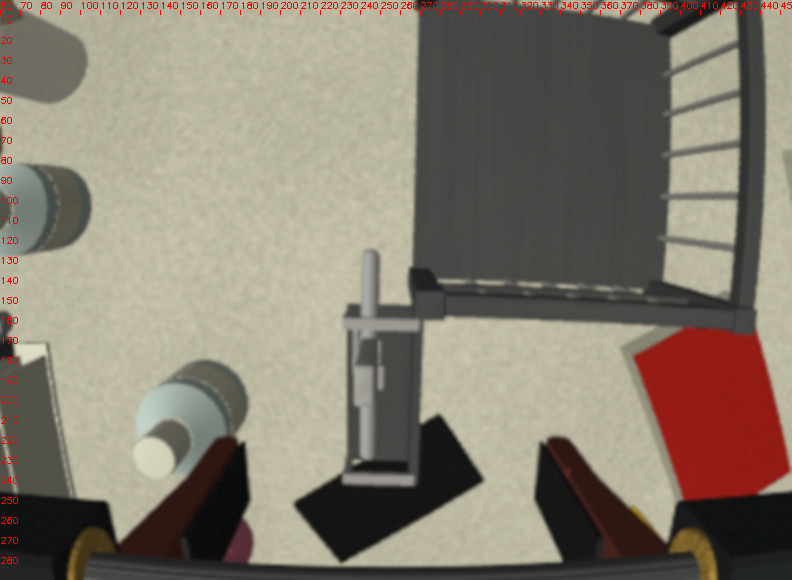

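```bash
python3 - <<'E'
from h import *
c=load("w2.npz")
def wz(u,v,z):
    o,d=wray(c,c,u,v);return o+d*(z-o[2])/d[2]
h=wz(242,193.5,.191);fb=wz(273.7,151,.145);bb=wz(432,160,.145);bar=wz(245,125,.13)
for n,x in zip(("handle","FB","BB","barend"),(h,fb,bb,bar)):print(n,np.round(x,4))
d=fb-bb;yaw=np.degrees(np.arctan2(-d[0],d[1]));print("yaw",yaw,np.linalg.norm(d))
# combine with tri'd far posts
Q=np.array([[.750,-.117],[.708,-.309],fb[:2],bb[:2]]);L=np.array([[108,95],[108,-96],[-108,95],[-108,-96]])/1e3
W=np.array([.3,.3,1,1])[:,None];qm=(W*Q).sum(0)/W.sum();lm=(W*L).sum(0)/W.sum()
U,S,V=np.linalg.svd(((L-lm)*W).T@(Q-qm));R=(U@V).T;print("fit yaw",np.degrees(np.arctan2(R[1,0],R[0,0])),"o",qm-R@lm,Q-(L@R.T+qm-R@lm))
o=qm-R@lm
for n,p in dict(handle=(-.135,.127),pin=(.136,.112)).items():print(n,o+R@np.array(p))
print(toolshift(c,[*h[:2],.170]))
E
```

```text
handle [ 0.5122 -0.04    0.191 ]
FB [ 0.5381 -0.0767  0.145 ]
BB [ 0.4974 -0.2622  0.145 ]
barend [ 0.5694 -0.052   0.13  ]
yaw -12.379815848828898 0.18985506397140314
fit yaw -12.025981354761296 o [ 0.62346321 -0.19113233] [[ 0.0011133   0.00371964]
 [-0.00109085 -0.0014722 ]
 [ 0.00045034 -0.00102093]
 [-0.00045708  0.0003467 ]]
handle [ 0.51788714 -0.03879161]
pin [ 0.77981423 -0.10992668]
[ -3.5 -13.5 129.8]
```

Handle top at raw (242,193.5), post tops at (273.7,151) and (432,160). The crate yaw comes out at -12°. Descending and gripping the handle.

Emit:
carry_out --pt "-0.002 -0.014 0.06 1.2 0" --pt "-0.002 -0.014 0.1 1.2 0" --pt "-0.002 -0.014 0.128 1.2 0" --pt "-0.002 -0.014 0.128 1.2 0" --pt "-0.002 -0.014 0.128 1.2 0.95" --pt "-0.002 -0.014 0.128 1.2 0.95" --pt "-0.002 -0.014 0.128 1.2 0.95" --pt "-0.002 -0.014 0.128 1.2 0.95"

```text
t: 2.6
tool_pos: [0.5156, -0.0387, 0.1736]
ee_rot: [0.995, -0.104, 0.001, -0.0]
force: [1.1, -0.6, 0.3]
finger_gap: 0.0594
gripper_force: 0.0
```

Emit:
carry_out --pt "0 0 0 0 0.95" --pt "0 0 0 0 0.95" --pt "0 0 0 0 0.95"

```text
t: 2.9
tool_pos: [0.5148, -0.0384, 0.1723]
ee_rot: [0.995, -0.104, 0.0, -0.0]
force: [-0.9, -0.8, 0.1]
finger_gap: 0.0353
gripper_force: 0.0
```

Emit:
carry_out --pt "0 0 0 0 0.95" --pt "0 0 0 0 0.95" --pt "0 0 0 0 0.95" --pt "0 0 0 0 0.95" --pt "0 0 0 0 0.95" --pt "0 0 0 0 0.95"

```text
t: 3.5
tool_pos: [0.5143, -0.0404, 0.1721]
ee_rot: [0.995, -0.103, -0.0, 0.002]
force: [-3.0, -11.8, 0.7]
finger_gap: 0.01
gripper_force: 29.9
```

Emit:
carry_out --pt "0 0 -0.006 0 0.95" --pt "0 0 -0.013 0 0.95" --pt "0 0 -0.013 0 0.95" --pt "-0.015 0 -0.013 0 0.95" --pt "-0.03 0 -0.013 0 0.95" --pt "-0.04 0 -0.013 0 0.95" --pt "-0.042 0 -0.013 0 0.95" --pt "-0.042 0 -0.013 0 0.95"

```text
t: 4.3
tool_pos: [0.4767, -0.0323, 0.1863]
ee_rot: [0.995, -0.103, 0.004, 0.002]
force: [6.1, -15.0, -1.4]
finger_gap: 0.0096
gripper_force: 30.0
```

Emit:
carry_out --pt "0 0 0.007 0 0.95" --pt "0 0 0.013 0 0.95" --pt "0 0 0.013 0 0.95" --pt "0 0 0.013 0 0.6" --pt "0 0 0.013 0 0.5" --pt "0 0 0.013 0 0.5" --pt "0 0 0.013 0 0.3" --pt "0 0 0.013 0 0.3"

```text
t: 5.1
tool_pos: [0.4735, -0.0296, 0.1721]
ee_rot: [0.995, -0.104, -0.0, -0.0]
force: [-0.5, -0.7, 0.0]
finger_gap: 0.0465
gripper_force: 0.0
```

Emit:
carry_out --pt "0 0 0.013 0 0" --pt "0 0 0 0 0" --pt "0 0 -0.05 0 0" --pt "0 0 -0.1 0 0" --pt "0 0 -0.12 0 0" --pt "0 0 -0.12 0 0" --pt "0 0 -0.12 0 0"

```text
t: 5.8
tool_pos: [0.4734, -0.0297, 0.2918]
ee_rot: [0.995, -0.104, 0.0, -0.0]
force: [-0.3, -0.8, -0.3]
finger_gap: 0.0878
gripper_force: 0.0
```

```bash
python3 snap.py w3 160 60 200 200 2; python3 - <<'E'
from h import *
c=load("w3.npz")
print(wproj(c,c,[.473,-.033,.191]))
for X in ([.513,-.041,.191],[.473,-.033,.191]):print(np.round(wproj(c,c,X)))
E
```

```text
t 5.8 pos [ 0.4734 -0.0297  0.2918] yaw -11.89 q6 [-0.09  0.13  1.89  0.    1.12  1.69]
(np.float64(260.63559574011555), np.float64(191.8497038666688))
[260. 146.]
[261. 192.]
```

View pics/w3.png

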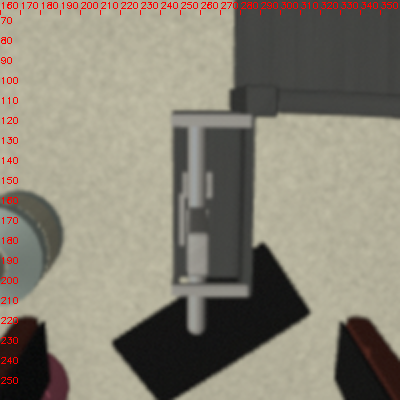

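The bolt is drawn: its handle is now at about (258,187) and the bar is clear of the crate. Candidates for bottles in the top view are (265,270) and (313,367), both pale blue, and (297,437), which is pink and not meant. The w2 crop already confirms bottle A is pale at (155,457). Moving over A.

```bash
python3 - <<'E'
from h import *
c=load("w2.npz");d=load("w3.npz")
o,q=wray(c,c,137.5,228.5);A=o+q*(.124-o[2])/q[2];print(A)
print(toolshift(d,[*A[:2],.28]), toolshift(d,[.476,.108,.28]))
E
```

```text
[0.47256723 0.10685642 0.124     ]
[ -28.9 -133.4   11.8] [ -25.8 -135.2   11.8]
```

Emit:
carry_out --pt "-0.027 -0.134 0.012 0 0" --pt "-0.027 -0.134 0.012 0 0" --pt "-0.027 -0.134 0.012 0 0" --pt "-0.027 -0.134 0.012 0 0" --pt "-0.027 -0.134 0.012 0 0" --pt "-0.027 -0.134 0.012 0 0"

```text
t: 6.45
tool_pos: [0.4744, 0.1061, 0.2791]
ee_rot: [0.995, -0.104, -0.001, 0.0]
force: [0.1, -0.0, -0.7]
finger_gap: 0.0878
gripper_force: 0.0
```

```bash
python3 snap.py w4 60 0 396 290 2; cat > cap.py <<'E'
import sys
from h import *
c=load(sys.argv[1]+".npz");hsv=cv2.cvtColor(c["img"],cv2.COLOR_BGR2HSV)
m=((hsv[...,1]<45)&(hsv[...,2]>190)).astype(np.uint8);m=cv2.morphologyEx(m,cv2.MORPH_OPEN,np.ones((3,3)))
n,l,st,ce=cv2.connectedComponentsWithStats(m)
for i in range(1,n):
    if st[i,4]>150:
        o,d=wray(c,c,*ce[i]);X=o+d*(float(sys.argv[2])-o[2])/d[2];print(st[i],np.round(ce[i],1),np.round(X,4),toolshift(c,X))
E
python3 cap.py w4 .124
```

```text
t 6.45 pos [0.4744 0.1061 0.2791] yaw -11.91 q6 [ 0.2   0.16  1.88 -0.    1.1   1.97]
[122  23  22  23 398] [132.8  34.2] [0.6585 0.203  0.124 ] [ 160.5 -133.   154.6]
[227 149  40  43 957] [245.2 172.9] [0.4817 0.1167 0.124 ] [  5.3 -12.  155.1]
```

View pics/w4.png

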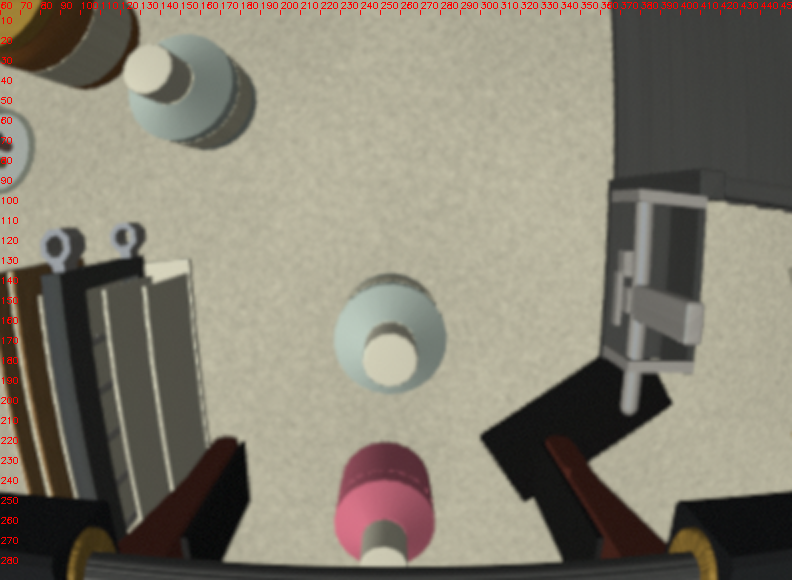

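The w4 crop shows the pale bottle A cap at raw (254.5,180.5), bottle B's cap at (133,34), the pink one below at (252,255), and the gate knuckles at (89,122) and (121,118).

```bash
python3 - <<'E'
from h import *
c=load("w4.npz")
o,q=wray(c,c,254.5,180.8);A=o+q*(.124-o[2])/q[2];print(A,toolshift(c,[*A[:2],.103]))
# gate: knuckle tops 
for u,v,z in((89,122,.135-.0),(121,118,.04)):pass
E
```

```text
[0.47130723 0.10889075 0.124     ] [ -3.2  -2.3 176.1]
```

Emit:
carry_out --pt "-0.003 -0.002 0.05 0 0.3" --pt "-0.003 -0.002 0.1 0 0.4" --pt "-0.003 -0.002 0.15 0 0.4" --pt "-0.003 -0.002 0.176 0 0.4" --pt "-0.003 -0.002 0.176 0 0.4" --pt "-0.003 -0.002 0.176 0 0.75" --pt "-0.003 -0.002 0.176 0 0.75" --pt "-0.003 -0.002 0.176 0 0.75"

```text
t: 7.3
tool_pos: [0.4737, 0.1095, 0.1059]
ee_rot: [0.995, -0.104, 0.002, -0.0]
force: [0.4, -1.5, 0.7]
finger_gap: 0.0321
gripper_force: 0.8
```

Emit:
carry_out --pt "0 0 0 0 0.75" --pt "0 0 0 0 0.75" --pt "0 0 0 0 0.75" --pt "0 0 -0.03 0 0.75" --pt "0 0 -0.08 0 0.75" --pt "0 0 -0.13 0 0.75" --pt "0 0 -0.17 0 0.75" --pt "0 0 -0.17 0 0.75"

```text
t: 8.1
tool_pos: [0.4754, 0.1103, 0.2801]
ee_rot: [0.995, -0.104, 0.005, -0.002]
force: [0.8, -0.6, -3.2]
finger_gap: 0.0294
gripper_force: 29.9
```

Emit:
carry_out --pt "0.05 0 -0.02 0 0.75" --pt "0.1 0 -0.03 0 0.75" --pt "0.157 0.03 -0.03 0 0.75" --pt "0.157 0.08 -0.03 0 0.75" --pt "0.157 0.13 -0.03 0 0.75" --pt "0.157 0.18 -0.03 0 0.75" --pt "0.157 0.23 -0.03 0 0.75" --pt "0.157 0.265 -0.03 0 0.75"

```text
t: 8.9
tool_pos: [0.5697, -0.1839, 0.3023]
ee_rot: [0.995, -0.104, -0.001, -0.0]
force: [0.2, -0.6, -3.2]
finger_gap: 0.0293
gripper_force: 30.0
```

Emit:
carry_out --pt "0 0 0 0 0.75" --pt "0 0 0 0 0.75" --pt "0 0 0 0 0.75"

```text
t: 9.2
tool_pos: [0.5711, -0.1811, 0.3032]
ee_rot: [0.995, -0.103, -0.001, -0.0]
force: [-0.6, -0.2, -2.6]
finger_gap: 0.0294
gripper_force: 30.0
```

```bash
python3 snap.py w5 60 0 396 290 2
```

```text
t 9.2 pos [ 0.5711 -0.1811  0.3032] yaw -11.86 q6 [-0.33  0.32  1.62  0.    1.21  1.45]
```

View pics/w5.png

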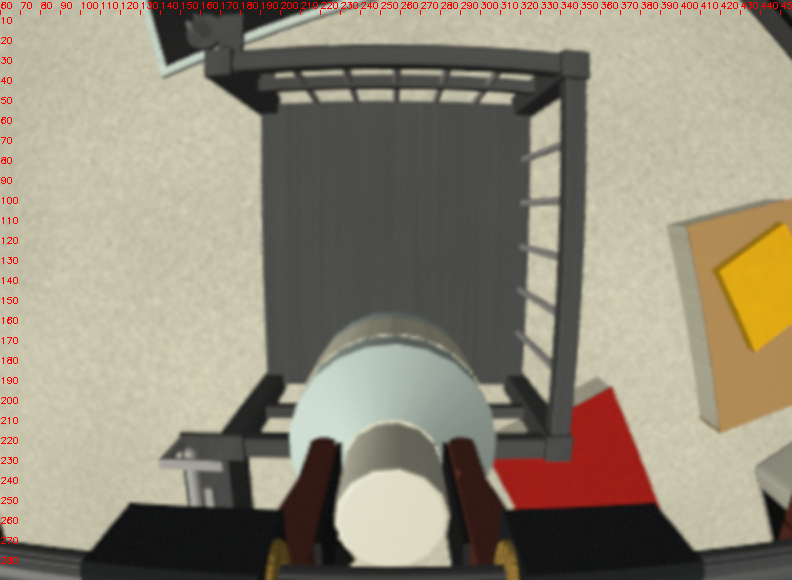

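All four post tops are visible: (169,30.5), (347.5,32.5), (175.8,223) and (339,223). That lets me refit the crate.

```bash
python3 - <<'E'
from h import *
c=load("w5.npz")
def wz(u,v,z):
    o,d=wray(c,c,u,v);return o+d*(z-o[2])/d[2]
Q=np.array([wz(*p,.145)[:2] for p in((169,30.5),(347.5,32.5),(175.8,223),(339,223))]);print(np.round(Q,4))
print([np.round(np.linalg.norm(Q[a]-Q[b]),4) for a,b in((0,2),(1,3),(0,1),(2,3))])
L=np.array([[108,95],[108,-96],[-108,95],[-108,-96]])/1e3
qm=Q.mean(0);lm=L.mean(0);U,S,V=np.linalg.svd((L-lm).T@(Q-qm));R=(U@V).T;o=qm-R@lm
print("yaw",np.degrees(np.arctan2(R[1,0],R[0,0])),"o",o,"\n",1e3*(Q-(L@R.T+o)))
for n,p in dict(handle=(-.135,.127),pin=(.136,.112)).items():print(n,o+R@np.array(p))
print("tcp in crate",R.T@(c["tool_pos"][:2]-o),"tool yaw vs")
E
```

```text
[[ 0.747  -0.1235]
 [ 0.7066 -0.3076]
 [ 0.5373 -0.079 ]
 [ 0.4986 -0.2629]]
[np.float64(0.2144), np.float64(0.2128), np.float64(0.1885), np.float64(0.188)]
yaw -12.0844873785412 o [ 0.6224843  -0.19276466] 
 [[-0.97879717 -1.0267761 ]
 [-1.36368688  1.63380993]
 [ 0.51571847 -1.69347625]
 [ 1.82676558  1.08644242]]
handle [ 0.51706384 -0.04031622]
pin [ 0.77891816 -0.1117187 ]
tcp in crate [-0.05269996  0.00063558] tool yaw vs
```

TCP is at crate (-53,0). Lowering the bottle.

Emit:
carry_out --pt "0.003 0 0.05 0 0.75" --pt "0.003 0 0.1 0 0.75" --pt "0.003 0 0.14 0 0.75" --pt "0.003 0 0.165 0 0.75" --pt "0.003 0 0.178 0 0.75" --pt "0.003 0 0.184 0 0.75" --pt "0.003 0 0.186 0 0.75" --pt "0.003 0 0.186 0 0.75"

```text
t: 10.05
tool_pos: [0.5753, -0.1828, 0.1193]
ee_rot: [0.995, -0.103, 0.001, 0.0]
force: [0.1, -0.6, -3.7]
finger_gap: 0.0297
gripper_force: 30.0
```

Emit:
carry_out --pt "0 0 0 0 0.5" --pt "0 0 0 0 0.4" --pt "0 0 0 0 0.4" --pt "0 0 -0.01 0 0.4" --pt "0 0 -0.05 0 0.4" --pt "0 0 -0.1 0 0.4" --pt "0 0 -0.15 0 0.4" --pt "0 0 -0.18 0 0.4"

```text
t: 10.85
tool_pos: [0.5755, -0.1833, 0.3035]
ee_rot: [0.995, -0.104, 0.003, 0.001]
force: [-0.2, -0.1, -0.2]
finger_gap: 0.0524
gripper_force: 0.0
```

Emit:
carry_out --pt "0 -0.05 0 0 0.4" --pt "0 -0.1 0 0 0.4" --pt "0 -0.2 0 0 0.2" --pt "0 -0.3 0 0 0.2" --pt "0 -0.39 0.01 0 0" --pt "0 -0.395 0.01 0 0" --pt "0 -0.395 0.01 0 0" --pt "0 -0.395 0.01 0 0"

```text
t: 11.65
tool_pos: [0.6559, 0.2061, 0.2892]
ee_rot: [0.995, -0.103, 0.001, -0.0]
force: [1.2, 0.0, 0.5]
finger_gap: 0.0875
gripper_force: 0.0
```

```bash
python3 snap.py w6 60 0 396 290 2;  python3 - <<'E'
from h import *
t=load("top0.npz");s=load("scene0.npz")
print("water",tri([ray(t,169.6,118.4),ray(s,261,299.5)])[0]," jar",tri([ray(t,215*.64,220*.64),ray(s,474*.64,508*.64)])[0])
c=load("w6.npz");print(wproj(c,c,[.6585,.203,.124]),wproj(c,c,[.577,-.182,.136]))
E
```

```text
t 11.65 pos [0.6559 0.2061 0.2892] yaw -11.87 q6 [0.29 0.46 1.43 0.   1.25 2.07]
water [0.77804278 0.17934354 0.19154914]  jar [0.73895578 0.2796851  0.12773084]
(np.float64(258.9457253197344), np.float64(172.94182344839825)) (np.float64(524.5701287424723), np.float64(179.98489198129465))
```

View pics/w6.png

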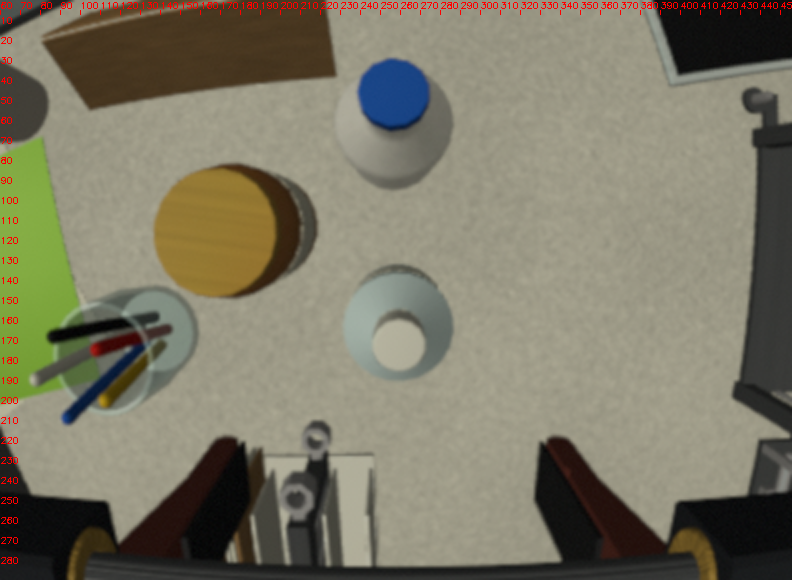

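Bottle B's cap is at raw (259,172), as predicted. The jar, water and knuckles, at (208,248) and (218,220), stay clear. Grasping B.

Emit:
carry_out --pt "0.003 0.002 0.05 0 0.3" --pt "0.003 0.002 0.1 0 0.4" --pt "0.003 0.002 0.15 0 0.4" --pt "0.003 0.002 0.186 0 0.4" --pt "0.003 0.002 0.186 0 0.4" --pt "0.003 0.002 0.186 0 0.75" --pt "0.003 0.002 0.186 0 0.75" --pt "0.003 0.002 0.186 0 0.75"

```text
t: 12.5
tool_pos: [0.66, 0.2015, 0.1053]
ee_rot: [0.995, -0.104, 0.002, -0.001]
force: [-0.1, -0.1, 1.0]
finger_gap: 0.0322
gripper_force: 0.0
```

Emit:
carry_out --pt "0 0 0 0 0.75" --pt "0 0 0 0 0.75" --pt "0 0 0 0 0.75" --pt "0 0 -0.03 0 0.75" --pt "0 0 -0.08 0 0.75" --pt "0 0 -0.13 0 0.75" --pt "0 0 -0.18 0 0.75" --pt "0 0 -0.2 0 0.75"

```text
t: 13.3
tool_pos: [0.6601, 0.2017, 0.3093]
ee_rot: [0.995, -0.104, 0.004, -0.002]
force: [0.4, 0.5, -2.8]
finger_gap: 0.0295
gripper_force: 30.0
```

Emit:
carry_out --pt "0.012 0.05 0 0 0.75" --pt "0.024 0.1 0 0 0.75" --pt "0.036 0.15 0 0 0.75" --pt "0.048 0.2 0 0 0.75" --pt "0.06 0.25 0 0 0.75" --pt "0.072 0.3 0 0 0.75" --pt "0.084 0.35 0 0 0.75" --pt "0.095 0.394 0 0 0.75"

```text
t: 14.1
tool_pos: [0.6693, -0.2006, 0.3029]
ee_rot: [0.995, -0.104, 0.0, 0.0]
force: [0.7, -0.2, -2.6]
finger_gap: 0.0295
gripper_force: 30.0
```

Emit:
carry_out --pt "0 0 0 0 0.75" --pt "0 0 0 0 0.75" --pt "0 0 0 0 0.75"

```text
t: 14.4
tool_pos: [0.6696, -0.1977, 0.3023]
ee_rot: [0.995, -0.103, -0.0, -0.0]
force: [0.3, -0.1, -2.7]
finger_gap: 0.0298
gripper_force: 30.0
```

```bash
python3 - <<'E'
from h import *
from plant import r
s=r.state();o=np.array([.6225,-.1928]);a=np.radians(-12.1);R=np.array([[np.cos(a),-np.sin(a)],[np.sin(a),np.cos(a)]])
print(R.T@(s["tool_pos"][:2]-o),s["tool_pos"])
c=load("w6.npz")
for n,u,v,z in(("kh",208.5,248,.125),("kl",218.5,220,.03)):
    O,d=wray(c,c,u,v);print(n,O+d*(z-O[2])/d[2])
E
```

```text
[0.04707291 0.00508975] [ 0.66959401 -0.19769068  0.30231606]
kh [0.58173502 0.28031623 0.125     ]
kl [0.58016386 0.27973461 0.03      ]
```

Emit:
carry_out --pt "0.003 0.003 0.05 0 0.75" --pt "0.003 0.003 0.1 0 0.75" --pt "0.003 0.003 0.14 0 0.75" --pt "0.003 0.003 0.165 0 0.75" --pt "0.003 0.003 0.177 0 0.75" --pt "0.003 0.003 0.184 0 0.75" --pt "0.003 0.003 0.186 0 0.75" --pt "0.003 0.003 0.186 0 0.75"

```text
t: 15.2
tool_pos: [0.6732, -0.2021, 0.1176]
ee_rot: [0.995, -0.103, 0.001, 0.0]
force: [0.8, -0.3, -2.4]
finger_gap: 0.0297
gripper_force: 30.0
```

Emit:
carry_out --pt "0 0 0 0 0.5" --pt "0 0 0 0 0.4" --pt "0 0 0 0 0.4" --pt "0 0 -0.01 0 0.4" --pt "0 0 -0.05 0 0.4" --pt "0 0 -0.1 0 0.4" --pt "0 0 -0.15 0 0.4" --pt "0 0 -0.18 0 0.4"

```text
t: 16.0
tool_pos: [0.6734, -0.2027, 0.302]
ee_rot: [0.995, -0.104, 0.003, 0.001]
force: [-0.1, -0.7, 0.3]
finger_gap: 0.0529
gripper_force: 0.0
```

Both bottles are in the crate. Going over the gate.

Emit:
carry_out --pt "-0.04 -0.1 0 0 0.2" --pt "-0.04 -0.1 0 0 0.2" --pt "-0.318 -0.452 0.01 0 0" --pt "-0.318 -0.452 0.01 0 0" --pt "-0.318 -0.452 0.01 0 0" --pt "-0.318 -0.452 0.01 0 0" --pt "-0.318 -0.452 0.01 0 0" --pt "-0.318 -0.452 0.01 0 0"

```text
t: 16.8
tool_pos: [0.5219, 0.1671, 0.2907]
ee_rot: [0.995, -0.104, 0.001, -0.0]
force: [1.1, 0.7, 0.1]
finger_gap: 0.0876
gripper_force: 0.0
```

Emit:
carry_out --pt "-0.001 -0.1 0 0 0" --pt "-0.001 -0.1 0 0 0" --pt "-0.001 -0.1 0 0 0" --pt "-0.001 -0.1 0 0 0"

```text
t: 17.2
tool_pos: [0.5423, 0.2645, 0.29]
ee_rot: [0.995, -0.103, 0.0, 0.0]
force: [-0.4, -0.1, 0.5]
finger_gap: 0.0879
gripper_force: 0.0
```

```bash
python3 snap.py w7 100 60 300 225 2
```

```text
t 17.2 pos [0.5423 0.2645 0.29  ] yaw -11.77 q6 [ 0.43  0.33  1.63 -0.    1.18  2.21]
```

View pics/w7.png

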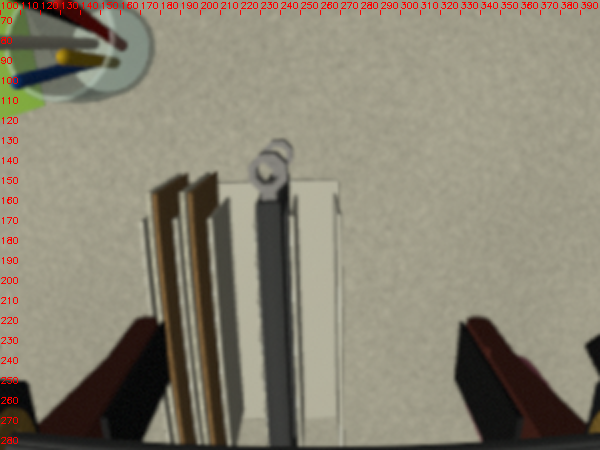

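The gate's knuckle ring is at raw (234.5,146) and its rail runs from (236.5,160) to (241,280).

```bash
python3 - <<'E'
from h import *
c=load("w7.npz")
def wz(u,v,z):
    o,d=wray(c,c,u,v);return o+d*(z-o[2])/d[2]
k=wz(234.5,146,.123);a=wz(236.5,160,.131);b=wz(241,280,.131);d=a-b
kl=wz(100+280/2,60+150/2,.028)
print(k,a,b,"kl",kl,"yaw",np.degrees(np.arctan2(d[1],d[0])),np.degrees(np.arctan2((k-b)[1],(k-b)[0])))
u=(k-b)[:2]/np.linalg.norm((k-b)[:2]);g=k[:2]-u*.120;print("rail x=10",g,"mid",k[:2]-u*.130,toolshift(c,[*g,.20]))
E
```

```text
[0.57893969 0.281224   0.123     ] [0.56477362 0.28162808 0.131     ] [0.41940788 0.30956189 0.131     ] kl [0.58181782 0.27954349 0.028     ] yaw -10.877491977634378 -10.072478260089285
rail x=10 [0.46078921 0.30221125] mid [0.45094334 0.30396019] [-87.5 -20.3  90. ]
```

Emit:
carry_out --pt "-0.045 -0.01 0.03 -1.2 0.4" --pt "-0.088 -0.02 0.06 -1.2 0.55" --pt "-0.088 -0.02 0.09 -1.2 0.55" --pt "-0.088 -0.02 0.12 -1.2 0.55" --pt "-0.088 -0.02 0.12 -1.2 0.55" --pt "-0.088 -0.02 0.12 -1.2 0.55" --pt "-0.088 -0.02 0.12 -1.2 0.55"

```text
t: 17.95
tool_pos: [0.462, 0.3012, 0.1714]
ee_rot: [0.996, -0.094, 0.001, -0.001]
force: [0.2, 0.1, 0.4]
finger_gap: 0.0401
gripper_force: 0.0
```

```bash
python3 - <<'E'
from h import *
from plant import r
s=r.state();print(s["tool_pos"],s["finger_gap"],np.degrees(2*np.arctan2(s["ee_rot"][1],s["ee_rot"][0])),s["joints"],toolshift(s,[.461,.302,.112]))
E
```

```text
[0.46196261 0.30117403 0.17142313] 0.04014751693389302 -10.77383108920013 [ 5.56197206e-01  3.97771711e-01  1.84184610e+00 -8.64752220e-05
  8.99167779e-01  2.31508607e+00] [-1.2 -0.5 59.4]
```

Emit:
carry_out --pt "-0.001 0 0.03 0 0.55" --pt "-0.001 0 0.059 0 0.55" --pt "-0.001 0 0.059 0 0.55" --pt "-0.001 0 0.059 0 0.9" --pt "-0.001 0 0.059 0 0.9" --pt "-0.001 0 0.059 0 0.9" --pt "-0.001 0 0.059 0 0.9" --pt "-0.001 0 0.059 0 0.9"

```text
t: 18.75
tool_pos: [0.4604, 0.3021, 0.1119]
ee_rot: [0.996, -0.093, 0.001, -0.001]
force: [-0.6, 0.5, 7.4]
finger_gap: 0.014
gripper_force: 30.0
```

Emit:
carry_out --pt "0 0 0 0 0.9" --pt "0 0 0 0 0.9" --pt "0 0 0 0 0.9"

```text
t: 19.05
tool_pos: [0.4604, 0.3022, 0.1119]
ee_rot: [0.996, -0.093, 0.001, -0.001]
force: [-0.3, 0.5, 6.8]
finger_gap: 0.0138
gripper_force: 30.0
```

Gripped, with a gap of 13.8 mm. Lifting.

Emit:
carry_out --pt "0 0 -0.02 0 0.9" --pt "0 0 -0.05 0 0.9" --pt "0 0 -0.08 0 0.9" --pt "0 0 -0.11 0 0.9" --pt "0 0 -0.15 0 0.9" --pt "0 0 -0.19 0 0.9" --pt "0 0 -0.22 0 0.9" --pt "0 0 -0.22 0 0.9"

```text
t: 19.85
tool_pos: [0.4612, 0.3025, 0.3351]
ee_rot: [0.996, -0.093, 0.003, -0.002]
force: [0.8, 1.0, -1.5]
finger_gap: 0.0142
gripper_force: 30.0
```

Emit:
carry_out --pt "0.04 0.031 0 2.4 0.9" --pt "0.08 0.062 0 4.8 0.9" --pt "0.12 0.093 0 7.2 0.9" --pt "0.16 0.124 0 9.6 0.9" --pt "0.2 0.155 0 12 0.9" --pt "0.24 0.186 0 14.4 0.9" --pt "0.275 0.214 0 16.5 0.9" --pt "0.275 0.214 0 16.5 0.9"

```text
t: 20.65
tool_pos: [0.692, 0.0351, 0.3272]
ee_rot: [0.971, -0.238, -0.001, 0.001]
force: [-0.9, 0.2, -2.9]
finger_gap: 0.0142
gripper_force: 30.0
```

Emit:
carry_out --pt "0 0 0.03 0 0.9" --pt "0 0 0.07 0 0.9" --pt "0 0 0.1 0 0.9" --pt "0 0 0.125 0 0.9" --pt "0 0 0.145 0 0.9" --pt "0 0 0.145 0 0.9" --pt "0 0 0.145 0 0.9"

```text
t: 21.35
tool_pos: [0.6891, 0.0405, 0.1845]
ee_rot: [0.972, -0.235, -0.001, 0.0]
force: [0.7, -0.2, -2.1]
finger_gap: 0.014
gripper_force: 30.0
```

```bash
python3 snap.py w8 170 0 200 150 4;python3 - <<'E'
from h import *
from plant import r
c=load("w8.npz");print(r.state()["force"],r.state()["finger_gap"])
W=pose(c)
for n,X in (("pin",[.779,-.1117,.143]),("knuckle",(W@[.1214,0,-.008-.0+.004-.007,1])[:3])):print(n,X,wproj(c,c,X))
E
```

```text
t 21.35 pos [0.6891 0.0405 0.1845] yaw -27.17 q6 [0.04 0.57 1.51 0.   1.07 2.09]
[-0.13034615  0.39232631 -2.32275565] 0.014139918349536576
pin [0.779, -0.1117, 0.143] (np.float64(392.7654831379473), np.float64(8.437204990581392))
knuckle [ 0.79709892 -0.01494687  0.19521617] (np.float64(257.34399165058124), np.float64(9.557392508107142))
```

View pics/w8.png

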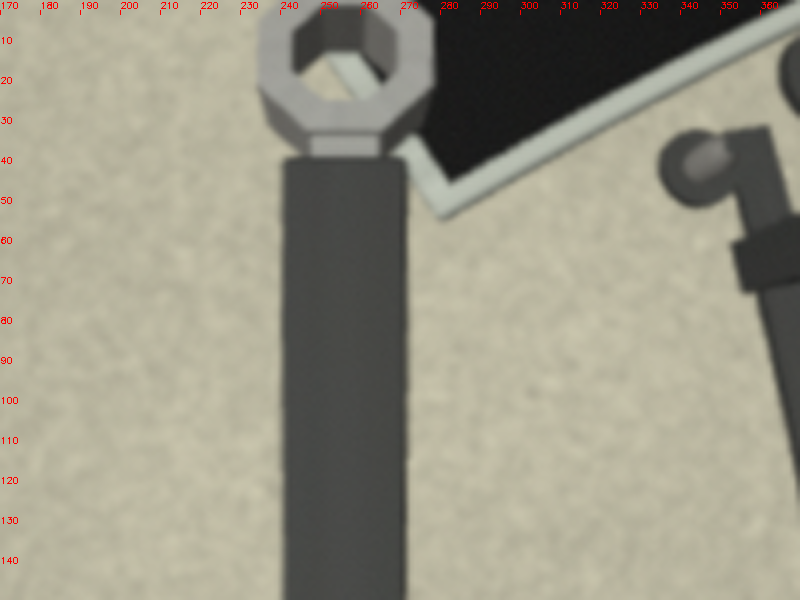

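The knuckle bore's centre is at raw (256.4,12.3) and the low pin's shoulder is at (344.5,41). The high pin lies right of the crop, so I'll work it out numerically.

```bash
python3 - <<'E'
from h import *
c=load("w8.npz")
def wz(u,v,z):
    o,d=wray(c,c,u,v);return o+d*(z-o[2])/d[2]
W=pose(c);Wi=np.linalg.inv(W)
k=wz(256.4,12.3,.1955);print("knuckle",k,(Wi@np.append(k,1))[:3])
print("lowpin shoulder",wz(344.5,41.3,.022),"predict px", wproj(c,c,[.779,-.1117,.022]),wproj(c,c,[.779,-.1117,.117]),wproj(c,c,[.779,-.1117,.143]))
g=cv2.cvtColor(c["img"],cv2.COLOR_BGR2GRAY)
print("\n".join(" ".join(f"{x:3d}" for x in row) for row in g[0:40:2,356:412:2]))
E
```

```text
knuckle [ 0.79593745 -0.01385268  0.1955    ] [ 0.11986643 -0.00044268 -0.0112811 ]
lowpin shoulder [ 0.77859976 -0.11144543  0.022     ] predict px (np.float64(344.53154573211185), np.float64(40.890567960118204)) (np.float64(378.7921205263593), np.float64(17.600214045087682)) (np.float64(392.7654831379473), np.float64(8.437204990581392))
 21  22  23  21  25  53 114 176 182 181 179 166 141 121 142 169 170 167 170 174 168 164 169 172 168 168 170 168
 21  22  26  58 116 164 179 181 178 167 146 128 138 166 172 175 171 166 167 171 167 165 168 165 169 170 172 172
 26  63 121 166 181 181 178 166 144 124 136 157 174 179 178 173 169 167 173 171 167 168 166 166 166 169 172 171
126 167 181 182 179 166 143 121 106  98  95  95 114 152 162 134 127 133 137 131 112 104 117 164 170 169 170 169
181 183 179 166 142 126 132  99  69  66  68  67  68  86 111 113 120 116  72  68  67  65  73 147 170 171 169 167
179 166 142 127 150 149  93  67  65  65  66  74  92 108 115 120 125 124  85  67  67  65  68 124 167 169 165 166
143 128 152 171 168  91  64  65  64  66  76  99 110 112 115 117 120 117 101  75  67  66
[... 780 characters left out ...]
  66  68  66  66  92 168 169
174 175 175 178 179 175 133  58  48  62  66  66  67  69  68  67  79  60  55  65  65  67  68  67  66  75 159 167
169 168 164 170 178 177 174 143  80  46  53  61  64  65  77 120 154  87  51  63  65  67  68  68  66  68 137 165
 96  92  78 119 177 179 177 172 165 140  92  73  86 113 149 168 171 112  50  62  65  66  67  67  67  67 104 168
 69  68  68  92 173 182 180 174 174 174 167 167 174 174 173 172 176 150  57  57  66  66  66  68  67  67  84 160
 67  68  68  75 162 179 179 173 175 175 174 173 172 170 170 174 179 172  76  53  64  65  67  68  67  63  62  88
 69  68  68  68 139 174 175 174 175 179 178 176 174 172 172 174 181 176  97  50  63  66  65  63  58  49  48  48
```

The pin fits at (0.7788,-0.1116) in both views, and the knuckle sits 119.6 mm along tool x. Moving in from the front, 45 mm above the seat.

Emit:
carry_out --pt "0 0 0.013 0 0.9" --pt "0.01 0.03 0.013 0 0.9" --pt "0.02 0.06 0.013 0 0.9" --pt "0.03 0.085 0.013 0 0.9" --pt "0.03 0.095 0.013 0 0.9" --pt "0.03 0.095 0.013 0 0.9" --pt "0.03 0.095 0.013 0 0.9" --pt "0.03 0.095 0.013 0 0.9"

```text
t: 22.2
tool_pos: [0.6735, -0.0569, 0.1727]
ee_rot: [0.972, -0.235, 0.0, -0.0]
force: [-0.4, 0.0, -2.4]
finger_gap: 0.0137
gripper_force: 30.0
```

```bash
python3 snap.py w9;python3 - <<'E'
from h import *
from plant import r
s=r.state();c=load("w9.npz");print(s["force"],s["tool_pos"]);Y=np.degrees(2*np.arctan2(s["ee_rot"][1],s["ee_rot"][0]))
a=np.radians(Y);d=np.array([np.cos(a),np.sin(a)]);t=np.array([.7788,-.1116])-.1196*d-[.0002,.0004];print(toolshift(s,[*t,.126]))
for X in([.7788,-.1116,.143],[.7788,-.1116,.117],[.7788,-.1116,.022]):print(wproj(c,c,X))
print(wproj(c,c,(pose(c)@[.1196,-.0004,-.011,1])[:3]))
cv2.imwrite("pics/w9.png",crop(c["img"],206,0,100,75,8))
E
```

```text
t 22.2 pos [ 0.6735 -0.0569  0.1727] yaw -27.14 q6 [-0.1   0.56  1.55  0.    1.03  1.94]
[-0.13078531 -0.93773627 -3.35696227] [ 0.67352752 -0.05682439  0.17265726]
[-0.9  1.2 46.7]
(np.float64(258.1250621716203), np.float64(34.79646943624823))
(np.float64(257.8283492234997), np.float64(43.66095711304948))
(np.float64(257.1718204850493), np.float64(63.45444939732141))
(np.float64(256.49173245624814), np.float64(12.990360334681412))
```

Emit:
carry_out --pt "-0.001 0.001 0.01 0 0.9" --pt "-0.001 0.001 0.019 0 0.9" --pt "-0.001 0.001 0.022 0 0.9" --pt "-0.001 0.001 0.025 0 0.9" --pt "-0.001 0.001 0.028 0 0.9" --pt "-0.001 0.001 0.028 0 0.9"

```text
t: 22.85
tool_pos: [0.6717, -0.0585, 0.1441]
ee_rot: [0.972, -0.235, -0.0, 0.0]
force: [0.6, 0.1, -1.5]
finger_gap: 0.0139
gripper_force: 30.0
```

Emit:
carry_out --pt "0 0 0.004 0 0.9" --pt "0 0 0.008 0 0.9" --pt "0 0 0.012 0 0.9" --pt "0 0 0.015 0 0.9" --pt "0 0 0.015 0 0.9"

```text
t: 23.35
tool_pos: [0.6715, -0.0585, 0.1289]
ee_rot: [0.972, -0.235, -0.001, 0.0]
force: [0.3, -0.7, -2.5]
finger_gap: 0.0139
gripper_force: 30.0
```

Emit:
carry_out --pt "0 0 0.002 0 0.9" --pt "0 0 0.003 0 0.9" --pt "0 0 0.004 0 0.9" --pt "0 0 0.004 0 0.9"

```text
t: 23.75
tool_pos: [0.6721, -0.0585, 0.1259]
ee_rot: [0.972, -0.235, 0.0, -0.0]
force: [-1.1, 0.6, -0.9]
finger_gap: 0.0141
gripper_force: 30.0
```

Emit:
carry_out --pt "0 0 0.001 0 0.9" --pt "0 0 0.002 0 0.9" --pt "0 0 0.002 0 0.9"

```text
t: 24.05
tool_pos: [0.6717, -0.0582, 0.1248]
ee_rot: [0.972, -0.235, -0.0, -0.0]
force: [-5.6, 1.8, 8.3]
finger_gap: 0.0138
gripper_force: 30.0
```

```bash
python3 snap.py w10;python3 - <<'E'
from h import *
from plant import r
c=load("w10.npz");cv2.imwrite("pics/w10.png",crop(c["img"],190,0,132,100,6))
print(r.state()["force"])
for X in([.7788,-.1116,.143],[.7788,-.1116,.117],[.7788,-.1116,.022]):print(wproj(c,c,X))
E
```

```text
t 24.05 pos [ 0.6717 -0.0582  0.1248] yaw -27.2 q6 [-0.1   0.62  1.58  0.    0.94  1.94]
[-5.11247547  1.62130523  7.69889366]
(np.float64(254.2275683898374), np.float64(8.136905502272441))
(np.float64(254.45711559904018), np.float64(23.473244828742196))
(np.float64(254.90845994439604), np.float64(54.063209353054305))
```

View pics/w10.png

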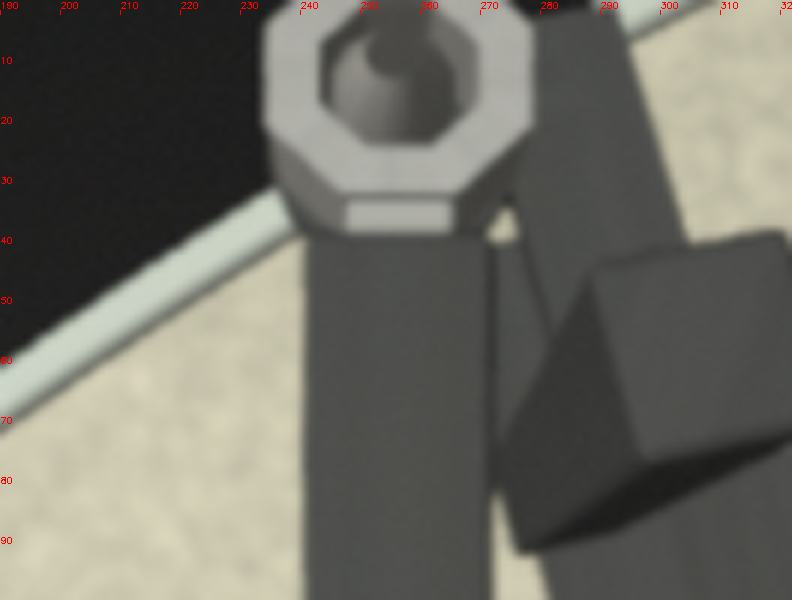

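The pin tip shows through the bore at crop (400,40), and the force turned upward at the expected height, so both knuckles are seated. Now I'll swing the gate shut while holding it.

Emit:
carry_out --pt "0 0 -0.001 0 0.9" --pt "0.0001 0.004 -0.001 -1.9 0.9" --pt "0.0003 0.0079 -0.001 -3.8 0.9" --pt "0.0006 0.0118 -0.001 -5.7 0.9" --pt "0.001 0.0157 -0.001 -7.55 0.9" --pt "0.0016 0.0196 -0.001 -9.4 0.9" --pt "0.0023 0.0234 -0.001 -11.3 0.9" --pt "0.0032 0.0273 -0.001 -13.2 0.9"

```text
t: 24.9
tool_pos: [0.6621, -0.0839, 0.1249]
ee_rot: [0.993, -0.121, -0.0, -0.0]
force: [-3.5, 2.7, 3.9]
finger_gap: 0.0138
gripper_force: 30.0
```

Emit:
carry_out --pt "0.0009 0.004 0 -1.9 0.9" --pt "0.0009 0.004 0 -1.9 0.9" --pt "0.0009 0.004 0 -1.9 0.9"

```text
t: 25.2
tool_pos: [0.6614, -0.0878, 0.125]
ee_rot: [0.994, -0.105, -0.001, -0.0]
force: [-5.6, 3.3, 6.3]
finger_gap: 0.0136
gripper_force: 30.0
```

Emit:
carry_out --pt "0 0 0 0 0.8" --pt "0 0 0 0 0.6" --pt "0 0 0 0 0.6" --pt "0 0 0 0 0.6" --pt "0 0 -0.02 0 0.6" --pt "0 0 -0.07 0 0.5" --pt "0 0 -0.12 0 0.3" --pt "0 0 -0.16 0 0"

```text
t: 26.0
tool_pos: [0.6628, -0.0885, 0.2875]
ee_rot: [0.994, -0.105, 0.001, 0.0]
force: [1.1, -1.0, 0.3]
finger_gap: 0.0557
gripper_force: 0.0
```

```bash
python3 snap.py w11;python3 - <<'E'
from h import *
from plant import r
s=r.state();print(s["force"],toolshift(s,[.477,-.032,.29]))
c=load("w11.npz");g=cv2.cvtColor(c["img"],cv2.COLOR_BGR2GRAY)
# gate rail ends expected pixel at shut
o=np.array([.6225,-.1928]);a=np.radians(-12.1);R=np.array([[np.cos(a),-np.sin(a)],[np.sin(a),np.cos(a)]])
for n,p in dict(free=(-.109,.112),mid=(.0,.112),kn=(.12,.112)).items():
    u,v=wproj(c,c,[*(o+R@np.array(p)),.145]);print(n,round(u,1),round(v,1), g[int(v)-3 if n=='free' else int(v),int(u)-30:int(u)+31:2] if 0<v<384 else "")
E
```

```text
t 26.0 pos [ 0.6628 -0.0885  0.2875] yaw -12.1 q6 [-0.15  0.44  1.48 -0.    1.22  1.63]
[ 2.0615135  -0.20689323  5.19753509] [-196.5  -16.1    2.4]
free 255.2 285.9 [155 162 162 163 105  65  64  65  70  75  64  64  67  70  67  67  67  66
  61  56  66  67  67  67  68  64  58  63  60  62  61]
mid 255.1 197.4 [187 186 187 189 189 190 188 182 183 188 190 197 134  75  75  76  76  73
  91 144  80  72  72  74  73  73  72  73  71  73  74]
kn 255.1 78.8 [191 193 190 189 189 189 189 192 187 189 193 180 159 159 161 162 161 156
 151  93  73  73  74  75  73  75 145 184 182 184 187]
```

The gate rail is centred where the shut position predicts. Going to the bolt handle.

Emit:
carry_out --pt "-0.05 -0.004 0 0 0" --pt "-0.1 -0.008 0 0 0" --pt "-0.15 -0.012 0 0 0" --pt "-0.196 -0.016 0 0 0" --pt "-0.196 -0.016 0 0 0" --pt "-0.196 -0.016 0 0 0" --pt "-0.196 -0.016 0 0 0"

```text
t: 26.75
tool_pos: [0.4754, -0.0319, 0.285]
ee_rot: [0.994, -0.105, 0.001, 0.0]
force: [0.2, 0.1, 0.6]
finger_gap: 0.0878
gripper_force: 0.0
```

```bash
python3 snap.py w12;python3 - <<'E'
from h import *
from plant import r
s=r.state();print(s["finger_gap"],toolshift(s,[.477,-.032,.172]))
c=load("w12.npz");g=cv2.cvtColor(c["img"],cv2.COLOR_BGR2GRAY)
u,v=map(int,np.round(wproj(c,c,[.477,-.032,.191])));print(u,v);print("\n".join(" ".join(f"{x:3d}" for x in row) for row in g[v-24:v+26:2,u-24:u+26:2]))
E
```

```text
t 26.75 pos [ 0.4754 -0.0319  0.285 ] yaw -12.1 q6 [-0.09  0.14  1.9  -0.    1.1   1.69]
0.08773156323000601 [  1.3  -0.3 112.8]
257 193
167 174 173 172 174 167  85  93 137 115  87  70  69  66  82  74  67  66  66  66  66  65  60  50  61
171 171 168 175 176 164  85  93 137 118  86  70  67  65  77  74  65  65  66  66  65  64  61  49  61
171 170 168 176 180 167  84  94 136 113  83  71  69  65  69  73  66  65  67  66  66  65  60  48  60
173 171 168 171 175 164  85  93 137 112  81  70  69  66  65  70  66  66  65  66  66  64  61  49  61
175 173 170 171 175 165  92  94 137 108  81  71  69  66  65  66  66  65  66  67  66  65  61  50  62
173 171 174 176 177 168  94  93 136 103  79  72  69  66  63  65  65  66  66  67  67  65  61  51  62
173 169 173 175 174 168  96  94 136 104 109 107 106 104  84  66  65  66  65  66  66  65  59  51  62
174 173 173 172 170 169  95  94 136 122 151 148 144 139 113  70  66  65  66  67  66  65  59  50  63
173 175 174 172 175 166  94  90 130 125 155 152 148 145 117  71  67  66  66  66  66  64  60  50  63
172 172 169 169 172 167  95  71  84 116 153 151 149 143 115  71
[... 836 characters left out ...]

173 170 169 172 173 153  78  80 138 146 133 133 120  95  57  38  39  39  40  38  40  40  43  57  66
173 169 171 169 169 162 127 126 128 128 128 128 127 126 124 123 123 123 123 123 123 124 123 124 122
176 173 173 172 169 167 144 142 142 142 142 141 142 141 140 141 140 141 141 141 141 141 140 141 137
174 174 174 173 172 168 145 138 139 139 143 143 142 141 138 137 138 137 138 138 137 137 137 137 134
177 175 173 176 176 168 125  73  71  83 140 151 137 115  82  71  71  71  71  70  71  70  69  69  65
176 175 176 175 157  93  36  20  20  50 138 154 134 103  51  20  19  19  20  20  18  18  19  19  18
177 175 167 131  58  25  19  21  20  48 138 153 134 102  50  19  18  20  19  18  18  20  19  20  19
```

Emit:
carry_out --pt "0.001 0 0.04 0 0.4" --pt "0.001 0 0.08 0 0.4" --pt "0.001 0 0.113 0 0.4" --pt "0.001 0 0.113 0 0.4" --pt "0.001 0 0.113 0 0.95" --pt "0.001 0 0.113 0 0.95" --pt "0.001 0 0.113 0 0.95" --pt "0.001 0 0.113 0 0.95"

```text
t: 27.6
tool_pos: [0.4758, -0.0319, 0.1729]
ee_rot: [0.994, -0.105, 0.001, -0.0]
force: [0.2, -0.1, 0.2]
finger_gap: 0.0271
gripper_force: 0.0
```

Emit:
carry_out --pt "0 0 0 0 0.95" --pt "0 0 0 0 0.95" --pt "0 0 0 0 0.95" --pt "0 0 0 0 0.95" --pt "0 0 -0.006 0 0.95" --pt "0 0 -0.013 0 0.95" --pt "0 0 -0.013 0 0.95"

```text
t: 28.3
tool_pos: [0.4749, -0.0323, 0.1849]
ee_rot: [0.994, -0.105, 0.0, 0.0]
force: [-0.8, -4.5, -2.3]
finger_gap: 0.0098
gripper_force: 30.0
```

Lifted. Sliding home along crate +x.

Emit:
carry_out --pt "0.01 0 0 0 0.95" --pt "0.02 0 0 0 0.95" --pt "0.03 0 0 0 0.95" --pt "0.037 0 0 0 0.95" --pt "0.041 0 0 0 0.95" --pt "0.042 0 0 0 0.95" --pt "0.042 0 0 0 0.95" --pt "0.042 0 0 0 0.95"

```text
t: 29.1
tool_pos: [0.5145, -0.0408, 0.1833]
ee_rot: [0.994, -0.105, -0.002, 0.0]
force: [-4.9, -4.0, -2.0]
finger_gap: 0.0098
gripper_force: 30.0
```

Emit:
carry_out --pt "0 0 0.007 0 0.95" --pt "0 0 0.013 0 0.95" --pt "0 0 0.013 0 0.95" --pt "0 0 0.013 0 0.7" --pt "0 0 0.013 0 0.5" --pt "0 0 0.013 0 0.4" --pt "0 0 0.013 0 0.4" --pt "0 0 0.013 0 0.4"

```text
t: 29.9
tool_pos: [0.5161, -0.0405, 0.1715]
ee_rot: [0.994, -0.105, 0.0, -0.0]
force: [0.4, 0.3, 0.4]
finger_gap: 0.0464
gripper_force: 0.0
```

Emit:
carry_out --pt "0 0 -0.03 0 0.4" --pt "0 0 -0.08 0 0.4" --pt "-0.05 0 -0.12 0 0.4" --pt "-0.1 0 -0.13 0 0.2" --pt "-0.1 0 -0.13 0 0" --pt "-0.1 0 -0.13 0 0" --pt "-0.1 0 -0.13 0 0"

```text
t: 30.6
tool_pos: [0.4191, -0.0197, 0.3016]
ee_rot: [0.994, -0.105, 0.001, -0.0]
force: [1.5, -0.1, -0.4]
finger_gap: 0.0812
gripper_force: 0.0
```

```bash
python3 snap.py w13;python3 - <<'E'
from h import *
from plant import r
c=load("w13.npz");s=r.camera("scene")["img"];t=r.camera("top")["img"]
a=crop(c["img"],200,0,190,200,2)
b=crop(s,130,130,150,135,2);d=crop(t,90,70,270,130,2)
d=crop(t,235,115,120,130,2)
o=np.zeros((600,800,3),np.uint8)
o[:a.shape[0],:a.shape[1]]=a;o[:b.shape[0],a.shape[1]:a.shape[1]+b.shape[1]]=b
o[300:300+d.shape[0],400:400+d.shape[1]]=d
cv2.imwrite("pics/fin.png",o)
E
```

```text
t 30.6 pos [ 0.4191 -0.0197  0.3016] yaw -12.09 q6 [-0.08  0.02  1.99  0.    1.13  1.71]
```

View pics/fin.png

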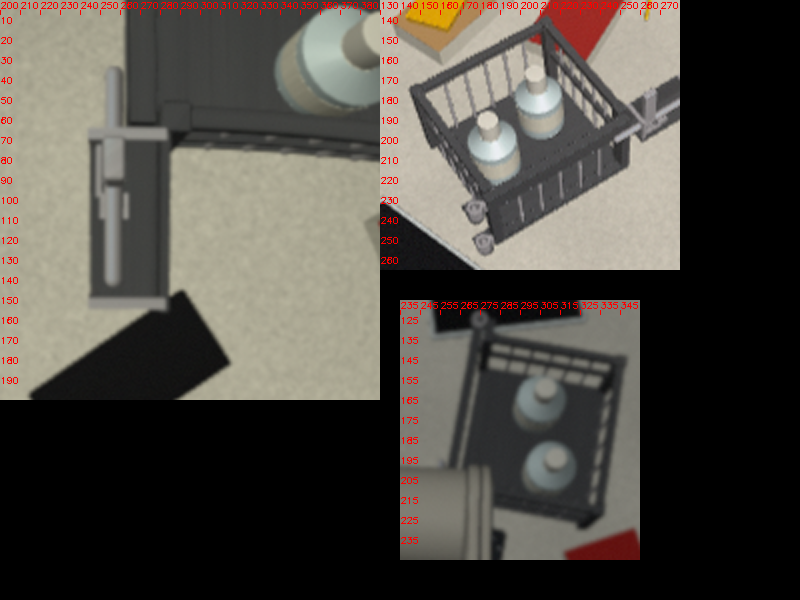

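The final picture shows both bottles upright in the crate, the gate hung and shut with its knuckles on the pins at scene (175,207) and (180,240), and the bolt bar in front of the free end. Handing in.

```bash
python3 -c "
from plant import r
print(r.hand_in())"
```

```text
the job is handed in; nothing more can be done
None
```

The job is handed in, with no verdict returned: both sanitiser bottles stand upright in the crate, and the gate hangs on both pins, shut, with the bolt shot and dropped in front of it.

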